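# Set the blank feed selector three clicks off its stop and open the feed

### The arm

A 7-joint arm with a two-finger parallel gripper is mounted at the origin on the work surface. World frame = base frame: x ahead of the robot, y to its left, z up, the work surface at z = 0. Lengths are in m, angles in rad, forces in N, time in s.
With the tool pointing down it reaches from about 0.425 to 1.025 m from the base axis. Payload 9.4 kg.
Tool frame: the origin (TCP) lies midway between the tips of the shut fingers; the grasp point (between the pads) lies 19 mm behind it (grip_depth is the distance from the TCP to the grasp point, in m); y points along the fingers, z is the direction in which the jaws open and shut, and the axes are right-handed (so a half turn about y gives the same grasp; the last joint's range is limited). The gripper opens to 93 mm and grips with 3 to 60 N. Pads are 15 mm wide; open, the fingers measure 128 mm over their backs; the gripper's body (75 mm by 188 mm) begins 65 mm behind the grasp point.
Start: joints at [1.218, 0.599, -0.003, 1.599, 0.002, 0.943, -0.08], TCP at [0.197, -0.698, 0.219] pointing down, gripper open.
Joint ranges: [-2.57, 2.57], [-0.35, 1.97], [-1.29, 1.29], [0.11, 2.56], [-1.05, 4.19], [0.11, 1.86], [-2.63, 2.63]. Speed limits (rad/s): [2.22, 2.22, 3.01, 3.01, 3.14, 3.14, 3.14].

### API

Orientations are given as a rotation vector (axis times angle).
In Python, from plant import observe, read_camera, camera_params, finish_job, grip_depth gives the robot as it stands.
- The arm moves only by the tool jog_arm, never from a script. Its argument "increments" is text: rows parted by semicolons, each of 4 numbers parted by spaces: the shift along the world's x, y, z in cm, then the turn about the world's z in rad. A call has 1 to 10 rows; each row shifts and turns the pose as measured when the row begins; what a row does not reach is not made up. A row lasts 1/12 s, in which the tool goes at most 41.7 mm and 7.16 degrees, less where a joint would pass 70% of its speed; a pose out of reach is approached as far as the arm can. A call with a gripper value outside its range is refused whole. "grip" is the opening, from 0 (shut) to 1 (fully open), set as the call begins (left out, the last holds). The fingers move at their own pace and stop on an object; the grip force is fixed at half the most. Time passes only in rows, so rows that do not move let the fingers close. It gives the time, the measured TCP pose, the force and the opening at its end, in the units of the state.
- observe(): the state, without advancing time (a new reading comes with each control period).
- read_camera(name): name is "scene" or "top" or "wrist"; returns the picture (400x640x3 uint8, red, green, blue); there is no depth.
- camera_params(name): a dict with "fx", "fy", "cx", "cy" (pixels), "k1" (the pictures are not rectified: a ray, as slopes to the right and down, at radius r is drawn at 1 + k1 r^2 times it, then the intrinsics apply), "rvec" (rotation vector, rad) and "tvec" (3), from world to camera coordinates, as OpenCV has them; the wrist camera has in their place "mount" (4x4, takes a point from camera to tool coordinates, whose origin is the TCP and whose axes are the tool frame's). Camera axes: x right, y down, z forward; pixel columns grow to the right and rows downward; lengths in m; the calibration is good to about 2 mm. A picture is of the moment at which its call begins: read the wrist's pose just before it. camera_params takes no time and is no camera call.
- finish_job(): hands the job in, once; it reports no verdict.
The state is a dict: "t": time; "q": joint angles; "joint_vel": joint speeds; "joint_efforts": joint torques, N m; "tool_pos": TCP position; "tool_rot": TCP orientation; "contact_force": force on the tool from outside, world axes, zero at the start; "torque": the same for the moment, N m; "opening": finger opening in m.
Only numpy, scipy, OpenCV 4.12 (cv2) and the standard library are available. Lean on these libraries where they do the work, as an engineer would, in place of code of your own. Each camera call takes 0.05 s, during which the arm holds its last target. There are 200 camera calls.

### The job

Set the feed on the pipe test station: turn the blank round selector knob clockwise, without forcing it, until it is against its end stop, then turn it back anticlockwise by exactly three clicks. Let go of it there, then swing the feed lever fully open, from across the pipe to in line with it, and leave the parts and the spanner lying round about where they are.

Things in the scene. Friction and masses are not known exactly. Their poses are not given: they have to be found in the camera images.
- station: Feed station fixed on the bench: aluminium plate 150 x 300 x 8 mm; grey housing 116 x 116 mm, top 56 mm above the bench, centred at y = +70 mm, with the selector knob on it; brass ball valve with a lever centred at y = -80 mm; 20 mm copper pipe through both along y, axis 30 mm high. Origin: centre of the plate's underside; z up.
- selector_grip (a point): On the selector knob's upright axis, at the height to grip: 28 mm above the housing top, 14 mm below the knob's top. The knob is a plain black cylinder, 58 mm in diameter, 40 mm high (2 to 42 mm above the housing), finely ribbed all round, unmarked. This frame is fixed to the station: it does not turn with the knob, whose angle cannot be seen.
- selector_top (a point): Centre of the knob's top face. Clockwise from above leads to the end stop. Nine rests: one by the stop, then eight clicks anticlockwise, unevenly 15 to 20 degrees apart. It starts at any of the third to fifth clicks. On leaving a rest it resists at once with 0.15 to 0.35 N m; this fades to nothing half-way, then the knob pulls onward, and on reaching the next rest it flips sharply to resisting.
- stop (a joint): Inside, unseen: how far the knob presses in the sprung end stop, m; 0 = untouched. The knob meets it 2 degrees clockwise of the last rest; from there the torque climbs without dropping, about 0.09 N m per degree, 0.14 N m per mm. It bends beyond 6 mm (about 0.85 N m): stop turning at 0.45 to 0.6 N m. A grip of about 25 N is enough; a very firm one can bend the stop.
- plug (a joint): Inside, unseen: travel of the metering plug that the knob drives, m; 0 at the rest by the end stop, about 0.000015 m further with each anticlockwise click. Far finer than its reading can tell; listed because the setting is judged by it.
- lever (a joint): Angle of the feed lever in rad: 0 = shut (lever across the pipe, pointing to the station's -x), 1.57 = fully open against its stop (along the pipe, pointing to the station's -y). Turns anticlockwise seen from above to open. Stays where it is left; about 0.12 N m (2 N at the grip).
- lever_tip (a point): Middle of the lever's black grip, 60 mm from the lever's hinge axis, 63 mm above the bench. The grip is 45 mm long along the lever, 18 mm wide and 14 mm high, its top 70 mm above the bench; the steel lever bar reaches 78 mm from the hinge. Its x axis points from here towards the hinge.
- lever_hinge (a point): Point on the lever's upright hinge axis, 63 mm above the bench, at y = -80 mm of the station.
- elbow_mid (a point): Loose grey plastic pipe elbow, legs about 50 mm, 38 mm high; centre of its corner. Leave it alone.
- coupling_mid (a point): Loose brass pipe coupling standing upright, 44 mm in diameter, 40 mm high; its centre. Leave it alone.
- spanner: Loose steel spanner about 180 mm long lying flat, on the -y side of the station; origin near its middle, x along it. Leave it alone.

How it is judged:
On the way, in this order (a step that is already met when the one before it is completed fails the run):
1. the selector is turned clockwise to its end stop (value of joint stop above 0.0005 m), for 0.05 s.
2. the selector rests at the third click with nothing touching it, the lever not yet opened (value of joint plug between 3.9e-05 and 5.2e-05 m and contact force between the fingers and station below 0.1 N and value of joint lever below 0.6 rad), for 0.2 s.
3. the lever is swung fully open, the selector still at the third click (value of joint lever above 1.45 rad and value of joint plug between 3.9e-05 and 5.2e-05 m), for 0.2 s.
At the end, for the whole second after the job is handed in: the selector rests at the third click from its end stop (within about a third of a click; plug travel 0.039 to 0.052 mm), the lever is open to at least 1.45 rad and still, and elbow, coupling and spanner lie within 30 mm of where they were (all of step 3 and velocity of joint lever below 0.05 rad/s and distance of each of elbow_mid, coupling_mid, spanner from where it was at the start of the episode below 0.03 m); the robot touches nothing.
It fails at once if the end stop is forced: pressed in more than 6 mm (value of joint stop above 0.006 m).
It fails at once if the elbow, coupling or spanner is moved more than 30 mm (distance of any of elbow_mid, coupling_mid, spanner from where it was at the start of the episode above 0.03 m).
It also fails if it takes over 72 s, if anything falls off the work surface, if the arm or the gripper's body presses on something with over 40 N, if the wrist force passes 120 N, or if a joint passes its speed limit or range.

## Working session

There is one attempt and no reset: what is moved stays moved. The work goes in short steps, Python scripts to look and compute and a tool call to move; the robot and the scene stay as the last step left them, time stands still between calls to the robot, and variables do not carry over. Pictures are saved under pics/ and viewed, about 8 in all and at most 12, crops included, and the job is handed in when it is done.

Besides the shell and the picture viewer there is one more tool, called after "Request:" in YAML: its name, and indented under it one key for each argument. jog_arm: Moves the arm, as the interface text tells. Its arguments: {"type":"object","properties":{"increments":{"type":"string"},"grip":{"type":"number"}},"required":["increments"]}

```bash
ls; mkdir -p pics; python3 - <<'E'
from plant import *
import cv2
s=observe();print({k:s[k] for k in s}, grip_depth)
for n in("top","scene","wrist"):
    im=read_camera(n);cv2.imwrite(f"pics/{n}0.png",im[...,::-1]);print(n,camera_params(n))
E
```

```text
pics
{'t': 0.0, 'q': array([ 1.21829682,  0.6001213 , -0.00254668,  1.60012479,  0.00180659,
        0.94289972, -0.07984602]), 'joint_vel': array([-0.00076724, -0.00103501, -0.00073166, -0.00192449,  0.00174058,
        0.00051347, -0.00035993]), 'joint_efforts': array([ 1.12556714e-03, -7.65064430e+01,  1.49649236e+00, -2.52338684e+01,
       -5.25517145e-02,  1.69426500e-02,  1.21103508e-04]), 'tool_pos': array([ 0.19727913, -0.69713563,  0.2177645 ]), 'tool_rot': array([-0.28821637,  2.07552102, -2.07236042]), 'contact_force': array([ 0.14144279, -1.26842907,  0.60288731]), 'torque': array([-0.02869306, -0.04566194,  0.05811654]), 'opening': 0.09314878321919766} 0.0188
top {'fx': 389.15582016625257, 'fy': 389.15582016625257, 'cx': 319.80720229479834, 'cy': 197.9888212219963, 'k1': -0.0828273809203782, 'rvec': array([ 2.13132485, -2.11357756,  0.21522932]), 'tvec': array([-0.01563816,  0.5578565 ,  1.03765386])}
scene {'fx': 363.6600940111688, 'fy': 363.6600940111688, 'cx': 322.20646885486553, 'cy': 203.94103927557634, 'k1': -0.04366243963226969, 'rvec': array([ 2.07414931,  1.17540444, -0.49618124]), 'tvec': array([-0.29806506, -0.24491331,  1.46168197])}
wrist {'fx': 338.91981013009837, 'fy': 338.91981013009837, 'cx': 315.79743449012835, 'cy': 201.18589701195708, 'k1': -0.005096400332745125, 'mount': array([[ 4.45361036e-05,  9.63746518e-01,  2.66819501e-01,
        -7.51313970e-02],
       [-7.83767089e-04, -2.66819386e-01,  9.63746233e-01,
        -1.65228506e-01],
       [ 9.99999692e-01, -2.52045846e-04,  7.43469707e-04,
         2.20585519e-05],
       [ 0.00000000e+00,  0.00000000e+00,  0.00000000e+00,
         1.00000000e+00]])}
```

View pics/top0.png

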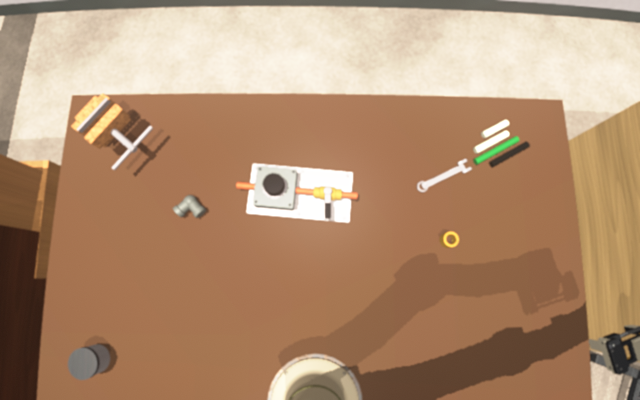

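View pics/scene0.png

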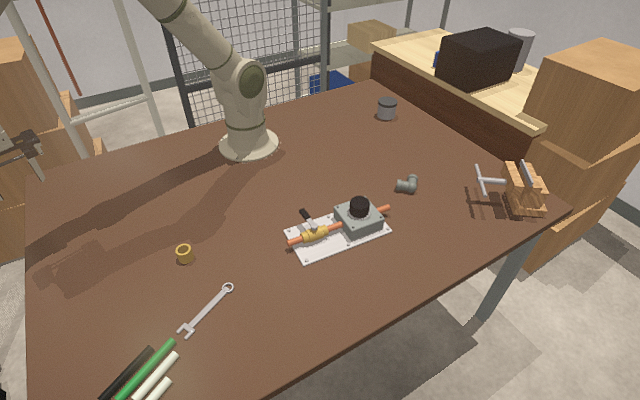

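The top view shows the knob at about (274,184), the lever from (328,193) to its grip at (327,212), and the white plate around (300,193). The elbow at (189,207), coupling at (451,239) and spanner at (444,177) are well clear.

```bash
cat > h.py <<'E'
import numpy as np, cv2
from scipy.spatial.transform import Rotation as R
from plant import *
def cam(n,s=None):
    p=camera_params(n);K=np.array([[p['fx'],0,p['cx']],[0,p['fy'],p['cy']],[0,0,1]]);D=np.array([p['k1'],0,0,0.])
    if 'mount' in p:
        T=np.eye(4);T[:3,:3]=R.from_rotvec(s['tool_rot']).as_matrix();T[:3,3]=s['tool_pos'];T=T@p['mount'];return K,D,T[:3,:3],T[:3,3]
    r=R.from_rotvec(p['rvec']).as_matrix();return K,D,r.T,-r.T@p['tvec']
def cast(c,uv,z):
    K,D,Rm,o=c;n=cv2.undistortPoints(np.array(uv,float).reshape(-1,1,2),K,D).reshape(-1,2)
    d=np.c_[n,np.ones(len(n))]@Rm.T
    return o+d*((z-o[2])/d[:,2])[:,None]
def proj(c,P):
    K,D,Rm,o=c;rv=R.from_matrix(Rm.T).as_rotvec()
    return cv2.projectPoints(np.array(P,float).reshape(-1,3),rv,-Rm.T@o,K,D)[0].reshape(-1,2)
E
python3 - <<'E'
from h import *
c=cam("top");print("cam",c[3])
im=cv2.imread("pics/top0.png").astype(int);
w=((im.min(2)>150)).astype(np.uint8);w[:,:235]=0;w[:,362:]=0;w[:155]=0;w[230:]=0
w=cv2.morphologyEx(w,cv2.MORPH_CLOSE,np.ones((9,9)))
cs=max(cv2.findContours(w,0,1)[0],key=cv2.contourArea);P=cast(c,cs.reshape(-1,2),.008)
r=cv2.minAreaRect(P[:,:2].astype(np.float32)*1000);print("plate mm",r)
k=(im.max(2)<60).astype(np.uint8)
n,l,st,ce=cv2.connectedComponentsWithStats(k[155:230,235:362])
for i in range(1,n):
    if st[i,4]>20: uv=ce[i]+[235,155];print(st[i],uv,cast(c,[uv],.098)[0],cast(c,[uv],.07)[0])
s=observe();Rm=R.from_rotvec(s['tool_rot']).as_matrix();print(Rm.round(3))
E
```

```text
cam [ 0.34664468 -0.00373641  1.12605393]
plate mm ((584.269775390625, 47.96006774902344), (305.7231140136719, 156.35353088378906), 85.25680541992188)
[[-0.962 -0.     0.272]
 [-0.272  0.001 -0.962]
 [ 0.    -1.    -0.001]]
```

Request:
jog_arm:
  increments: "1.7 3.6 0.3 0;1.7 3.6 0.3 0;1.7 3.6 0.3 0;1.7 3.6 0 0;1.7 3.6 0 0;1.7 3.6 0 0;1.7 3.6 0 0;1.7 3.6 0 0;1.7 3.6 0 0;1.7 3.6 0 0"
  grip: 1

```text
t: 0.98
tool_pos: [0.3628, -0.3284, 0.2236]
tool_rot: [-0.278, 2.085, -2.084]
contact_force: [0.1, -0.1, -0.3]
opening: 0.0928
```

Request:
jog_arm:
  increments: "1.7 3.6 0 0;1.7 3.6 0 0;1.7 3.6 0 0;1.7 3.6 0 0;1.7 3.6 0 0;1.7 3.6 0 0;1.7 3.6 0 0;1.7 3.6 0 0;1.7 3.6 0 0;1.7 3.6 0 0"

```text
t: 1.82
tool_pos: [0.5361, 0.0506, 0.2246]
tool_rot: [-0.275, 2.084, -2.086]
contact_force: [0.8, -0.4, 0.2]
opening: 0.0928
```

```bash
python3 -c "
from plant import *
s=observe();print(s['t'],s['q'].round(3),s['tool_pos'],s['torque'].round(3))"
```

```text
1.8167 [-0.095  0.374 -0.141  2.012  0.075  0.764 -1.593] [0.53613142 0.05058608 0.22455296] [-0.033 -0.05   0.004]
```

Request:
jog_arm:
  increments: "0.6 0.7 0 0.12;0.6 0.7 0 0.12;0.6 0.7 0 0.12;0.6 0.7 0 0.12;0.6 0.7 0 0.12;0.6 0.7 0 0.12;0.6 0.7 0 0.12;0.6 0.7 0 0.12;0.6 0.7 0 0.12;0 0.4 0 0.12"

```text
t: 2.65
tool_pos: [0.5943, 0.1347, 0.2229]
tool_rot: [-1.184, 1.257, -1.253]
contact_force: [0.1, 0.0, -0.2]
opening: 0.0931
```

Request:
jog_arm:
  increments: "0 0 0 0.12;0 0 0 0.12;0 0 0 0.12;0 0 0 0.12;0 0 0 0;0 0 0 0"

```text
t: 3.15
tool_pos: [0.594, 0.1357, 0.2212]
tool_rot: [-1.392, 0.883, -0.876]
contact_force: [-0.7, 0.6, -0.8]
opening: 0.0931
```

```bash
cat > w.py <<'E'
from h import *
import sys
s=observe();im=read_camera("wrist");cv2.imwrite("pics/%s.png"%sys.argv[1],im[...,::-1])
print(s['t'],s['q'].round(3),s['tool_pos'].round(4),s['torque'].round(3))
c=cam("wrist",s)
sx=R.from_euler('z',-4.74,degrees=True).as_matrix()
o=np.array([.5843,.048,0])
for n,p in dict(knobtop=(0,.07,.098),hinge=(0,-.08,.063),tip=(-.06,-.08,.07)).items(): P=o+sx@p;print(n,P.round(4),proj(c,P).round(1))
print(R.from_rotvec(s['tool_rot']).as_matrix().round(3))
k=(im.max(2)<60).astype(np.uint8)
n,l,st,ce=cv2.connectedComponentsWithStats(k)
for i in range(1,n):
    if st[i,4]>300: print(st[i],ce[i],cast(c,[ce[i]],.098)[0].round(4),cast(c,[ce[i]],.07)[0].round(4))
E
python3 w.py w1
```

```text
3.15 [ 0.091  0.521 -0.603  1.84   0.368  0.901 -0.244] [0.594  0.1357 0.2212] [-0.02  -0.154  0.011]
knobtop [0.5901 0.1178 0.098 ] [[303.  210.1]]
hinge [ 0.5777 -0.0317  0.063 ] [[237.1 314.2]]
tip [ 0.5179 -0.0268  0.07  ] [[184.5 292.9]]
[[ 0.427 -0.006  0.904]
 [-0.904 -0.003  0.427]
 [-0.    -1.    -0.007]]
[ 277  172   59   67 2899] [307.3328734  206.15350121] [0.592  0.1228 0.098 ] [0.5947 0.1149 0.07  ]
[ 184  241   44   61 1081] [209.43385754 277.42830712] [0.5379 0.0194 0.098 ] [0.5354 0.0016 0.07  ]
[ 404  241   45   61 1083] [422.23730379 277.39796861] [0.7191 0.1057 0.098 ] [0.7341 0.0962 0.07  ]
[   0  269  147  131 9762] [ 72.1484327  337.64013522] [ 0.4365 -0.1032  0.098 ] [ 0.424 -0.133  0.07 ]
[ 490  269  150  107 6301] [561.34280273 307.35994287] [0.8566 0.1354 0.098 ] [0.8849 0.1288 0.07  ]
```

View pics/w1.png

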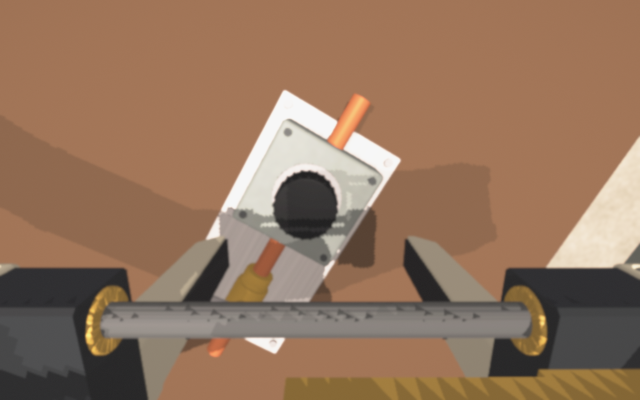

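The wrist view shows the knob's top face centred near (306,210), which agrees with the plate fit to about 3 mm. I'll use (0.593, 0.119).

Request:
jog_arm:
  increments: "0 -0.8 0 0;0 -0.8 -2 0;0 0 -3 0;0 0 -3 0;0 0 -3 0;0 0 -2.5 0;0 0 -1 0;0 0 0 0"

```text
t: 3.87
tool_pos: [0.5957, 0.1144, 0.0737]
tool_rot: [-1.382, 0.895, -0.901]
contact_force: [0.1, 0.0, -0.4]
opening: 0.0929
```

```bash
cat > o.py <<'E'
from plant import *
import numpy as np
from scipy.spatial.transform import Rotation as R
s=observe();m=R.from_rotvec(s['tool_rot']).as_matrix()
print(round(s['t'],2),'pos',s['tool_pos'].round(4),'jaw',np.degrees(np.arctan2(m[1,2],m[0,2])).round(2),'tilt',m[2].round(3),'F',s['contact_force'].round(1),'T',s['torque'].round(3),'q7',s['q'][6].round(2),'eff',s['joint_efforts'][6].round(3),'op',round(s['opening'],4))
E
python3 o.py
```

```text
3.87 pos [0.5957 0.1144 0.0737] jaw 23.86 tilt [ 0.005 -1.    -0.001] F [ 0.1  0.  -0.4] T [-0.048 -0.091  0.014] q7 -0.38 eff -0.24 op 0.0929
```

Request:
jog_arm:
  increments: "-0.25 0.45 -0.4 0;0 0 -0.4 0;0 0 0 0"

```text
t: 4.12
tool_pos: [0.5941, 0.1192, 0.0673]
tool_rot: [-1.379, 0.895, -0.904]
contact_force: [-0.4, -0.1, -0.2]
opening: 0.0931
```

```bash
python3 w.py w2; python3 o.py
```

```text
4.1167 [ 0.009  0.694 -0.458  1.975  0.542  0.594 -0.403] [0.5941 0.1192 0.0673] [-0.031 -0.08  -0.014]
knobtop [0.5901 0.1178 0.098 ] [[303.8 280.7]]
hinge [ 0.5777 -0.0317  0.063 ] [[197.4 436.1]]
tip [ 0.5179 -0.0268  0.07  ] [[102.  410.5]]
[[ 0.402  0.003  0.916]
 [-0.916 -0.005  0.402]
 [ 0.006 -1.     0.001]]
[  242   195   130   107 10903] [307.43015684 255.51316152] [0.5868 0.1295 0.098 ] [0.5914 0.1173 0.07  ]
[ 184  241   45   61 1112] [209.73741007 277.14478417] [0.5515 0.1027 0.098 ] [0.5488 0.0849 0.07  ]
[ 404  240   45   62 1155] [421.65021645 277.14891775] [0.6369 0.1401 0.098 ] [0.652  0.1301 0.07  ]
[   0  269  147  131 9907] [ 71.92257999 337.65721207] [0.5028 0.0471 0.098 ] [0.4898 0.0176 0.07  ]
[ 490  269  150  107 6394] [561.38348452 307.05411323] [0.7024 0.1523 0.098 ] [0.7311 0.1448 0.07  ]
4.17 pos [0.5943 0.1195 0.0679] jaw 23.71 tilt [ 0.006 -1.     0.002] F [ 0.7 -0.6  1.5] T [ 0.021 -0.082  0.019] q7 -0.4 eff -0.047 op 0.0932
```

View pics/w2.png

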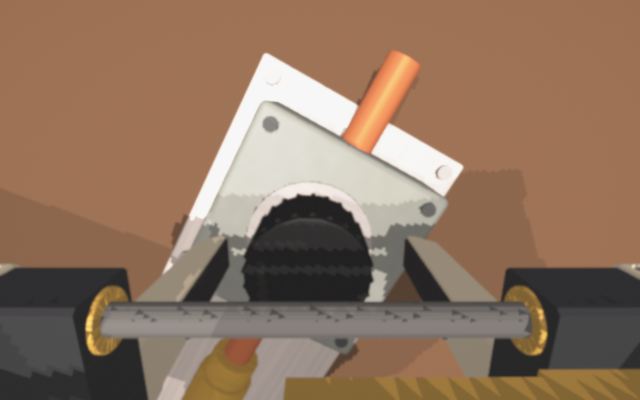

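The knob spans columns 242–372, so its centre is at 307 against a finger midline of 316. That means shifting about 4 mm along the jaw axis, to about (0.590, 0.1175).

Request:
jog_arm:
  increments: "-0.4 -0.2 -0.3 0;0 0 0 0"

```text
t: 4.33
tool_pos: [0.5911, 0.1178, 0.0665]
tool_rot: [-1.376, 0.893, -0.906]
contact_force: [0.3, -0.5, -0.1]
opening: 0.093
```

Request:
jog_arm:
  increments: "0 0 0 0;0 0 0 0;0 0 0 0;0 0 0 0;0 0 0 0"
  grip: 0

```text
t: 4.75
tool_pos: [0.5919, 0.1175, 0.0683]
tool_rot: [-1.374, 0.891, -0.908]
contact_force: [-0.8, -0.5, -0.1]
opening: 0.0643
```

```bash
python3 o.py
```

```text
4.75 pos [0.5919 0.1175 0.0683] jaw 23.65 tilt [ 0.007 -1.     0.007] F [-0.8 -0.5 -0.1] T [-0.034 -0.088  0.022] q7 -0.41 eff -0.001 op 0.0643
```

Request:
jog_arm:
  increments: "-0.1 0 -0.2 0;0 0 0 0;0 0 0 0"

```text
t: 5.0
tool_pos: [0.5909, 0.1173, 0.0667]
tool_rot: [-1.374, 0.891, -0.909]
contact_force: [0.1, -0.2, -0.1]
opening: 0.0579
```

```bash
python3 o.py
```

```text
5.0 pos [0.5909 0.1173 0.0667] jaw 23.63 tilt [ 0.008 -1.     0.008] F [ 0.1 -0.2 -0.1] T [ 0.011 -0.141  0.015] q7 -0.41 eff -0.011 op 0.0579
```

Request:
jog_arm:
  increments: "0 0 0 -0.07"

```text
t: 5.08
tool_pos: [0.5909, 0.1173, 0.0666]
tool_rot: [-1.351, 0.943, -0.961]
contact_force: [-2.1, -1.0, 3.4]
opening: 0.0578
```

```bash
python3 o.py
```

```text
5.08 pos [0.5909 0.1173 0.0666] jaw 19.72 tilt [ 0.008 -1.     0.008] F [-2.1 -1.   3.4] T [-0.115  0.171  0.311] q7 -0.46 eff 1.455 op 0.0578
```

Request:
jog_arm:
  increments: "0 0 0 -0.07"

```text
t: 5.17
tool_pos: [0.5908, 0.1172, 0.0666]
tool_rot: [-1.324, 0.997, -1.015]
contact_force: [-0.7, -0.9, 3.6]
opening: 0.0576
```

```bash
python3 o.py
```

```text
5.17 pos [0.5908 0.1172 0.0666] jaw 15.58 tilt [ 0.008 -1.     0.008] F [-0.7 -0.9  3.6] T [-0.14   0.199  0.231] q7 -0.52 eff 0.933 op 0.0576
```

Request:
jog_arm:
  increments: "0 0 0 -0.07"

```text
t: 5.25
tool_pos: [0.5907, 0.1172, 0.0667]
tool_rot: [-1.296, 1.052, -1.07]
contact_force: [-0.6, -0.9, 1.6]
opening: 0.0577
```

```bash
python3 o.py
```

```text
5.25 pos [0.5907 0.1172 0.0667] jaw 11.4 tilt [ 0.008 -1.     0.007] F [-0.6 -0.9  1.6] T [-0.11   0.076  0.13 ] q7 -0.57 eff 0.991 op 0.0577
```

Request:
jog_arm:
  increments: "0 0 0 -0.07"

```text
t: 5.33
tool_pos: [0.5906, 0.1172, 0.0666]
tool_rot: [-1.266, 1.107, -1.125]
contact_force: [-0.4, -1.0, 2.8]
opening: 0.0578
```

```bash
python3 o.py
```

```text
5.33 pos [0.5906 0.1172 0.0666] jaw 7.2 tilt [ 0.008 -1.     0.007] F [-0.4 -1.   2.8] T [-0.111  0.068  0.049] q7 -0.62 eff 1.04 op 0.0578
```

Request:
jog_arm:
  increments: "0 0 0 -0.07"

```text
t: 5.42
tool_pos: [0.5904, 0.1171, 0.0666]
tool_rot: [-1.234, 1.161, -1.18]
contact_force: [-1.1, -0.7, 2.7]
opening: 0.0575
```

```bash
python3 o.py
```

```text
5.42 pos [0.5904 0.1171 0.0666] jaw 3.04 tilt [ 0.008 -1.     0.007] F [-1.1 -0.7  2.7] T [-0.058  0.099  0.485] q7 -0.68 eff 0.487 op 0.0575
```

Request:
jog_arm:
  increments: "0 0 0 -0.07"

```text
t: 5.5
tool_pos: [0.5903, 0.1171, 0.0666]
tool_rot: [-1.201, 1.214, -1.233]
contact_force: [-0.5, -0.7, 2.5]
opening: 0.0574
```

```bash
python3 o.py
```

```text
5.5 pos [0.5903 0.1171 0.0666] jaw -1.13 tilt [ 0.009 -1.     0.007] F [-0.5 -0.7  2.5] T [-0.115  0.137  0.274] q7 -0.73 eff 0.749 op 0.0574
```

Request:
jog_arm:
  increments: "0 0 0 -0.07"

```text
t: 5.58
tool_pos: [0.5902, 0.1172, 0.0667]
tool_rot: [-1.166, 1.268, -1.287]
contact_force: [-0.9, -0.8, 2.9]
opening: 0.0574
```

```bash
python3 o.py
```

```text
5.58 pos [0.5902 0.1172 0.0667] jaw -5.31 tilt [ 0.009 -1.     0.007] F [-0.9 -0.8  2.9] T [-0.104  0.166  0.138] q7 -0.78 eff 0.881 op 0.0574
```

Request:
jog_arm:
  increments: "0 0 0 -0.07"

```text
t: 5.67
tool_pos: [0.5902, 0.1172, 0.0666]
tool_rot: [-1.128, 1.321, -1.341]
contact_force: [-1.1, -0.3, 2.7]
opening: 0.0577
```

```bash
python3 o.py
```

```text
5.67 pos [0.5902 0.1172 0.0666] jaw -9.5 tilt [ 0.009 -1.     0.007] F [-1.1 -0.3  2.7] T [-0.028  0.109  0.043] q7 -0.83 eff 0.978 op 0.0577
```

Request:
jog_arm:
  increments: "0 0 0 -0.07"

```text
t: 5.75
tool_pos: [0.59, 0.1171, 0.0666]
tool_rot: [-1.089, 1.373, -1.393]
contact_force: [-0.9, -0.1, 2.9]
opening: 0.0576
```

```bash
python3 o.py
```

```text
5.75 pos [0.59   0.1171 0.0666] jaw -13.68 tilt [ 0.009 -1.     0.007] F [-0.9 -0.1  2.9] T [-0.18   0.172  0.509] q7 -0.88 eff 0.403 op 0.0576
```

Request:
jog_arm:
  increments: "0 0 0 -0.07"

```text
t: 5.83
tool_pos: [0.5899, 0.1172, 0.0666]
tool_rot: [-1.049, 1.425, -1.446]
contact_force: [-0.8, -0.5, 2.6]
opening: 0.0576
```

```bash
python3 o.py
```

```text
5.83 pos [0.5899 0.1172 0.0666] jaw -17.83 tilt [ 0.009 -1.     0.007] F [-0.8 -0.5  2.6] T [-0.106  0.117  0.299] q7 -0.94 eff 0.693 op 0.0576
```

Request:
jog_arm:
  increments: "0 0 0 -0.07"

```text
t: 5.92
tool_pos: [0.5898, 0.1172, 0.0666]
tool_rot: [-1.006, 1.477, -1.497]
contact_force: [-0.2, 0.5, 2.1]
opening: 0.0575
```

```bash
python3 o.py
```

```text
5.92 pos [0.5898 0.1172 0.0666] jaw -22.01 tilt [ 0.01  -1.     0.007] F [-0.2  0.5  2.1] T [-0.052  0.111  0.163] q7 -0.99 eff 0.83 op 0.0575
```

Request:
jog_arm:
  increments: "0 0 0 -0.07"

```text
t: 6.0
tool_pos: [0.5897, 0.1172, 0.0666]
tool_rot: [-0.962, 1.528, -1.549]
contact_force: [-0.9, 0.4, 2.7]
opening: 0.0577
```

```bash
python3 o.py
```

```text
6.0 pos [0.5897 0.1172 0.0666] jaw -26.2 tilt [ 0.01  -1.     0.007] F [-0.9  0.4  2.7] T [-0.07   0.096  0.03 ] q7 -1.04 eff 0.936 op 0.0577
```

Request:
jog_arm:
  increments: "0 0 0 -0.06"

```text
t: 6.08
tool_pos: [0.5896, 0.1173, 0.0666]
tool_rot: [-0.921, 1.572, -1.593]
contact_force: [0.5, -0.2, 2.3]
opening: 0.0576
```

```bash
python3 o.py
```

```text
6.08 pos [0.5896 0.1173 0.0666] jaw -29.81 tilt [ 0.01  -1.     0.007] F [ 0.5 -0.2  2.3] T [-0.206  0.084  0.587] q7 -1.08 eff 0.2 op 0.0576
```

Request:
jog_arm:
  increments: "0 0 0 -0.035"

```text
t: 6.17
tool_pos: [0.5896, 0.1173, 0.0666]
tool_rot: [-0.897, 1.598, -1.619]
contact_force: [-0.1, -0.7, 1.9]
opening: 0.0578
```

```bash
python3 o.py
```

```text
6.17 pos [0.5896 0.1173 0.0666] jaw -31.97 tilt [ 0.01  -1.     0.008] F [-0.1 -0.7  1.9] T [-0.181  0.062  0.423] q7 -1.11 eff -0.186 op 0.0578
```

Request:
jog_arm:
  increments: "0 0 0 -0.05"

```text
t: 6.25
tool_pos: [0.5895, 0.1173, 0.0667]
tool_rot: [-0.863, 1.633, -1.654]
contact_force: [0.2, -0.4, 3.3]
opening: 0.0572
```

```bash
python3 o.py
```

```text
6.25 pos [0.5895 0.1173 0.0667] jaw -34.89 tilt [ 0.01  -1.     0.008] F [ 0.2 -0.4  3.3] T [-0.028  0.163  0.281] q7 -1.14 eff 0.553 op 0.0572
```

Request:
jog_arm:
  increments: "0 0 0 -0.07"

```text
t: 6.33
tool_pos: [0.5894, 0.1174, 0.0666]
tool_rot: [-0.813, 1.681, -1.703]
contact_force: [-0.9, -0.9, 2.5]
opening: 0.0576
```

```bash
python3 o.py
```

```text
6.33 pos [0.5894 0.1174 0.0666] jaw -38.99 tilt [ 0.01  -1.     0.008] F [-0.9 -0.9  2.5] T [-0.009  0.166  0.132] q7 -1.19 eff 1.058 op 0.0576
```

Request:
jog_arm:
  increments: "0 0 0 -0.06"

```text
t: 6.42
tool_pos: [0.5894, 0.1174, 0.0666]
tool_rot: [-0.767, 1.724, -1.745]
contact_force: [-1.1, -0.4, 2.2]
opening: 0.0575
```

```bash
python3 o.py
```

```text
6.42 pos [0.5894 0.1174 0.0666] jaw -42.61 tilt [ 0.01  -1.     0.008] F [-1.1 -0.4  2.2] T [-0.037  0.092 -0.039] q7 -1.23 eff 0.706 op 0.0575
```

Request:
jog_arm:
  increments: "0 0 0 -0.05"

```text
t: 6.5
tool_pos: [0.5893, 0.1175, 0.0666]
tool_rot: [-0.728, 1.759, -1.78]
contact_force: [-0.1, -0.2, 2.0]
opening: 0.0572
```

```bash
python3 o.py
```

```text
6.5 pos [0.5893 0.1175 0.0666] jaw -45.64 tilt [ 0.011 -1.     0.008] F [-0.1 -0.2  2. ] T [0.176 0.25  0.408] q7 -1.27 eff 0.363 op 0.0572
```

Request:
jog_arm:
  increments: "0 0 0 -0.035"

```text
t: 6.58
tool_pos: [0.5892, 0.1175, 0.0666]
tool_rot: [-0.7, 1.783, -1.805]
contact_force: [0.0, -0.1, 2.1]
opening: 0.0577
```

```bash
python3 o.py
```

```text
6.58 pos [0.5892 0.1175 0.0666] jaw -47.74 tilt [ 0.011 -1.     0.008] F [ 0.  -0.1  2.1] T [0.002 0.142 0.447] q7 -1.29 eff -0.206 op 0.0577
```

Request:
jog_arm:
  increments: "0 0 0 -0.03"

```text
t: 6.67
tool_pos: [0.5892, 0.1176, 0.0666]
tool_rot: [-0.676, 1.803, -1.825]
contact_force: [-0.8, -1.3, 3.2]
opening: 0.0578
```

```bash
python3 o.py
```

```text
6.67 pos [0.5892 0.1176 0.0666] jaw -49.53 tilt [ 0.011 -1.     0.008] F [-0.8 -1.3  3.2] T [-0.075  0.146  0.456] q7 -1.31 eff -0.144 op 0.0578
```

Request:
jog_arm:
  increments: "0 0 0 0"

```text
t: 6.75
tool_pos: [0.5892, 0.1175, 0.0666]
tool_rot: [-0.675, 1.804, -1.826]
contact_force: [-0.5, -0.6, 2.5]
opening: 0.0576
```

```bash
python3 o.py
```

```text
6.75 pos [0.5892 0.1175 0.0666] jaw -49.61 tilt [ 0.011 -1.     0.008] F [-0.5 -0.6  2.5] T [-0.123  0.055  0.091] q7 -1.32 eff -0.403 op 0.0576
```

Request:
jog_arm:
  increments: "0 0 0 -0.02"

```text
t: 6.83
tool_pos: [0.5892, 0.1176, 0.0666]
tool_rot: [-0.66, 1.816, -1.839]
contact_force: [-0.0, -0.6, 1.6]
opening: 0.0575
```

```bash
python3 o.py
```

```text
6.83 pos [0.5892 0.1176 0.0666] jaw -50.7 tilt [ 0.011 -1.     0.009] F [-0.  -0.6  1.6] T [0.038 0.208 0.422] q7 -1.33 eff -0.099 op 0.0575
```

Request:
jog_arm:
  increments: "0 0 0 -0.035"

```text
t: 6.92
tool_pos: [0.5891, 0.1176, 0.0666]
tool_rot: [-0.631, 1.839, -1.861]
contact_force: [-1.1, -0.9, 2.6]
opening: 0.0577
```

```bash
python3 o.py
```

```text
6.92 pos [0.5891 0.1176 0.0666] jaw -52.73 tilt [ 0.011 -1.     0.009] F [-1.1 -0.9  2.6] T [0.036 0.217 0.556] q7 -1.35 eff 0.08 op 0.0577
```

Request:
jog_arm:
  increments: "0 0 0 -0.02"

```text
t: 7.0
tool_pos: [0.5891, 0.1176, 0.0666]
tool_rot: [-0.613, 1.853, -1.876]
contact_force: [0.0, -0.2, 2.1]
opening: 0.0576
```

```bash
python3 o.py
```

```text
7.0 pos [0.5891 0.1176 0.0666] jaw -54.02 tilt [ 0.011 -1.     0.008] F [ 0.  -0.2  2.1] T [-0.015  0.182  0.481] q7 -1.37 eff -0.284 op 0.0576
```

The torque stays high about 8° past the last flip, where a detent would have faded, so this is the end stop. Now I'll turn back and count flips.

Request:
jog_arm:
  increments: "0 0 0 0.07"

```text
t: 7.08
tool_pos: [0.5892, 0.1175, 0.0667]
tool_rot: [-0.666, 1.81, -1.833]
contact_force: [-0.0, -1.4, 2.4]
opening: 0.058
```

```bash
python3 o.py
```

```text
7.08 pos [0.5892 0.1175 0.0667] jaw -50.22 tilt [ 0.011 -1.     0.009] F [-0.  -1.4  2.4] T [-0.263 -0.033  0.039] q7 -1.32 eff -1.934 op 0.058
```

Request:
jog_arm:
  increments: "0 0 0 0.07"

```text
t: 7.17
tool_pos: [0.5893, 0.1175, 0.0666]
tool_rot: [-0.721, 1.763, -1.787]
contact_force: [-0.1, -0.6, 2.2]
opening: 0.0574
```

```bash
python3 o.py
```

```text
7.17 pos [0.5893 0.1175 0.0666] jaw -46.15 tilt [ 0.011 -1.     0.009] F [-0.1 -0.6  2.2] T [-0.006  0.047 -0.022] q7 -1.28 eff -1.023 op 0.0574
```

Request:
jog_arm:
  increments: "0 0 0 0.07"

```text
t: 7.25
tool_pos: [0.5894, 0.1174, 0.0666]
tool_rot: [-0.773, 1.717, -1.741]
contact_force: [-0.6, -0.6, 2.3]
opening: 0.0575
```

```bash
python3 o.py
```

```text
7.25 pos [0.5894 0.1174 0.0666] jaw -42.13 tilt [ 0.011 -1.     0.009] F [-0.6 -0.6  2.3] T [-0.029  0.089 -0.421] q7 -1.23 eff -0.497 op 0.0575
```

Request:
jog_arm:
  increments: "0 0 0 0.07"

```text
t: 7.33
tool_pos: [0.5894, 0.1173, 0.0666]
tool_rot: [-0.824, 1.669, -1.693]
contact_force: [0.0, -1.1, 2.3]
opening: 0.0576
```

```bash
python3 o.py
```

```text
7.33 pos [0.5894 0.1173 0.0666] jaw -38.08 tilt [ 0.011 -1.     0.009] F [ 0.  -1.1  2.3] T [ 0.088  0.169 -0.251] q7 -1.18 eff -0.695 op 0.0576
```

Request:
jog_arm:
  increments: "0 0 0 0.07"

```text
t: 7.42
tool_pos: [0.5895, 0.1173, 0.0666]
tool_rot: [-0.873, 1.621, -1.645]
contact_force: [-0.4, -0.3, 2.1]
opening: 0.0573
```

```bash
python3 o.py
```

```text
7.42 pos [0.5895 0.1173 0.0666] jaw -34.02 tilt [ 0.011 -1.     0.009] F [-0.4 -0.3  2.1] T [ 0.022  0.096 -0.1  ] q7 -1.13 eff -0.829 op 0.0573
```

Request:
jog_arm:
  increments: "0 0 0 0.07"

```text
t: 7.5
tool_pos: [0.5896, 0.1173, 0.0667]
tool_rot: [-0.92, 1.572, -1.596]
contact_force: [0.3, -1.2, 1.9]
opening: 0.0579
```

```bash
python3 o.py
```

```text
7.5 pos [0.5896 0.1173 0.0667] jaw -29.94 tilt [ 0.01  -1.     0.009] F [ 0.3 -1.2  1.9] T [0.004 0.057 0.006] q7 -1.08 eff -0.929 op 0.0579
```

Request:
jog_arm:
  increments: "0 0 0 0.07"

```text
t: 7.58
tool_pos: [0.5897, 0.1172, 0.0667]
tool_rot: [-0.965, 1.523, -1.546]
contact_force: [-1.3, -0.1, 2.2]
opening: 0.0575
```

```bash
python3 o.py
```

```text
7.58 pos [0.5897 0.1172 0.0667] jaw -25.89 tilt [ 0.01  -1.     0.009] F [-1.3 -0.1  2.2] T [ 0.021  0.044 -0.461] q7 -1.04 eff -0.455 op 0.0575
```

Request:
jog_arm:
  increments: "0 0 0 0.07"

```text
t: 7.67
tool_pos: [0.5898, 0.1172, 0.0667]
tool_rot: [-1.007, 1.474, -1.496]
contact_force: [0.2, -0.6, 3.0]
opening: 0.0576
```

```bash
python3 o.py
```

```text
7.67 pos [0.5898 0.1172 0.0667] jaw -21.85 tilt [ 0.01  -1.     0.009] F [ 0.2 -0.6  3. ] T [ 0.013  0.106 -0.251] q7 -0.99 eff -0.706 op 0.0576
```

Request:
jog_arm:
  increments: "0 0 0 0.07"

```text
t: 7.75
tool_pos: [0.5899, 0.1172, 0.0666]
tool_rot: [-1.049, 1.424, -1.446]
contact_force: [-0.6, 0.3, 2.4]
opening: 0.0578
```

```bash
python3 o.py
```

```text
7.75 pos [0.5899 0.1172 0.0666] jaw -17.79 tilt [ 0.009 -1.     0.008] F [-0.6  0.3  2.4] T [-0.081  0.106 -0.114] q7 -0.94 eff -0.842 op 0.0578
```

Request:
jog_arm:
  increments: "0 0 0 0.07"

```text
t: 7.83
tool_pos: [0.5901, 0.1172, 0.0667]
tool_rot: [-1.088, 1.373, -1.394]
contact_force: [0.3, -0.2, 1.8]
opening: 0.0572
```

```bash
python3 o.py
```

```text
7.83 pos [0.5901 0.1172 0.0667] jaw -13.7 tilt [ 0.009 -1.     0.008] F [ 0.3 -0.2  1.8] T [-0.033  0.064 -0.07 ] q7 -0.89 eff -0.951 op 0.0572
```

Request:
jog_arm:
  increments: "0 0 0 0.07"

```text
t: 7.92
tool_pos: [0.5901, 0.1171, 0.0666]
tool_rot: [-1.126, 1.322, -1.343]
contact_force: [0.3, -0.0, 1.0]
opening: 0.0572
```

```bash
python3 o.py
```

```text
7.92 pos [0.5901 0.1171 0.0666] jaw -9.65 tilt [ 0.009 -1.     0.008] F [ 0.3 -0.   1. ] T [ 0.034  0.036 -0.534] q7 -0.84 eff -0.403 op 0.0572
```

Request:
jog_arm:
  increments: "0 0 0 0.07"

```text
t: 8.0
tool_pos: [0.5903, 0.1171, 0.0667]
tool_rot: [-1.162, 1.271, -1.291]
contact_force: [-0.9, -0.9, 2.5]
opening: 0.0577
```

```bash
python3 o.py
```

```text
8.0 pos [0.5903 0.1171 0.0667] jaw -5.61 tilt [ 0.008 -1.     0.008] F [-0.9 -0.9  2.5] T [ 0.034  0.124 -0.321] q7 -0.79 eff -0.675 op 0.0577
```

Request:
jog_arm:
  increments: "0 0 0 0.07"

```text
t: 8.08
tool_pos: [0.5904, 0.1171, 0.0666]
tool_rot: [-1.196, 1.219, -1.239]
contact_force: [-0.1, 0.1, 2.5]
opening: 0.0573
```

```bash
python3 o.py
```

```text
8.08 pos [0.5904 0.1171 0.0666] jaw -1.55 tilt [ 0.008 -1.     0.008] F [-0.1  0.1  2.5] T [-0.021 -0.007 -0.2  ] q7 -0.74 eff -0.836 op 0.0573
```

Request:
jog_arm:
  increments: "0 0 0 0.07"

```text
t: 8.17
tool_pos: [0.5904, 0.1171, 0.0666]
tool_rot: [-1.229, 1.167, -1.186]
contact_force: [-0.5, -0.6, 1.9]
opening: 0.0571
```

```bash
python3 o.py
```

```text
8.17 pos [0.5904 0.1171 0.0666] jaw 2.53 tilt [ 0.008 -1.     0.008] F [-0.5 -0.6  1.9] T [-0.     0.048 -0.098] q7 -0.68 eff -0.954 op 0.0571
```

Request:
jog_arm:
  increments: "0 0 0 0.05"

```text
t: 8.25
tool_pos: [0.5905, 0.1172, 0.0666]
tool_rot: [-1.252, 1.129, -1.147]
contact_force: [-0.4, 0.5, 2.6]
opening: 0.0575
```

```bash
python3 o.py
```

```text
8.25 pos [0.5905 0.1172 0.0666] jaw 5.49 tilt [ 0.007 -1.     0.008] F [-0.4  0.5  2.6] T [-0.035  0.154  0.02 ] q7 -0.65 eff -0.494 op 0.0575
```

Request:
jog_arm:
  increments: "0 0 0 0.03"

```text
t: 8.33
tool_pos: [0.5905, 0.1172, 0.0666]
tool_rot: [-1.264, 1.107, -1.124]
contact_force: [-0.7, 0.3, 3.3]
opening: 0.0578
```

```bash
python3 o.py
```

```text
8.33 pos [0.5905 0.1172 0.0666] jaw 7.22 tilt [ 0.007 -1.     0.008] F [-0.7  0.3  3.3] T [ 0.012  0.135 -0.5  ] q7 -0.62 eff 0.393 op 0.0578
```

Third flip reached, so I'll release here.

Request:
jog_arm:
  increments: "0 0 0 -0.01;0 0 0 0"

```text
t: 8.5
tool_pos: [0.5905, 0.1172, 0.0666]
tool_rot: [-1.258, 1.117, -1.134]
contact_force: [-0.5, -0.6, 2.9]
opening: 0.0574
```

```bash
python3 o.py
```

```text
8.5 pos [0.5905 0.1172 0.0666] jaw 6.44 tilt [ 0.006 -1.     0.008] F [-0.5 -0.6  2.9] T [-0.1    0.047 -0.08 ] q7 -0.63 eff 0.138 op 0.0574
```

Request:
jog_arm:
  increments: "0 0 0 0;0 0 0 0;0 0 0 0;0 0 0 0;0 0 0 0;0 0 0 0;0 0 0 0;0 0 0 0"
  grip: 1

```text
t: 9.17
tool_pos: [0.59, 0.1171, 0.0657]
tool_rot: [-1.258, 1.121, -1.137]
contact_force: [1.0, 0.1, 0.3]
opening: 0.0925
```

```bash
python3 o.py
```

```text
9.17 pos [0.59   0.1171 0.0657] jaw 6.2 tilt [ 0.007 -1.     0.007] F [1.  0.1 0.3] T [-0.022 -0.027 -0.06 ] q7 -0.64 eff -0.002 op 0.0925
```

Request:
jog_arm:
  increments: "0 0 2.5 0;0 0 3 0;0 0 3 0;0 0 1.5 0;0 0 0 0"

```text
t: 9.58
tool_pos: [0.5879, 0.1172, 0.1677]
tool_rot: [-1.262, 1.124, -1.134]
contact_force: [0.0, -1.1, 0.4]
opening: 0.0929
```

Request:
jog_arm:
  increments: "-1.2 -1.8 0 -0.03;-1.2 -1.8 0 -0.03;-1.2 -1.8 0 -0.03;-1.2 -1.8 0 -0.03;-1.2 -1.8 0 -0.03;-0.9 -1.9 0 -0.04;0 0 0 0;0 0 0 0"
  grip: 0

```text
t: 10.25
tool_pos: [0.5142, 0.0048, 0.1639]
tool_rot: [-1.17, 1.271, -1.279]
contact_force: [-0.3, 0.1, 0.8]
opening: 0.0447
```

```bash
python3 w.py w3; python3 o.py
```

```text
10.25 [ 0.186  0.455 -0.425  2.113  0.321  0.634 -0.55 ] [0.5142 0.0048 0.1639] [-0.007 -0.13   0.019]
knobtop [0.5901 0.1178 0.098 ] [[419.4  31.6]]
hinge [ 0.5777 -0.0317  0.063 ] [[393.3 236.2]]
tip [ 0.5179 -0.0268  0.07  ] [[322.1 239.9]]
[[-0.089  0.001  0.996]
 [-0.996 -0.006 -0.089]
 [ 0.006 -1.     0.001]]
[ 367    0   98   84 3590] [425.75626741  43.68300836] [0.594  0.1105 0.098 ] [0.6028 0.1142 0.07  ]
[ 301  229   54   25 1110] [327.36126126 240.36846847] [ 0.5221 -0.016   0.098 ] [ 0.5221 -0.0276  0.07  ]
[251 241  24  61 591] [263.94416244 276.7715736 ] [ 0.472  -0.0412  0.098 ] [ 0.466  -0.0559  0.07  ]
[359 241  23  61 584] [367.8869863  277.83047945] [ 0.5502 -0.0491  0.098 ] [ 0.5537 -0.0648  0.07  ]
[  62  269  168  131 8582] [147.70111862 325.38196225] [ 0.3748 -0.0754  0.098 ] [ 0.357  -0.0942  0.07  ]
[ 403  269  168  107 5941] [474.49335129 298.87880828] [ 0.6315 -0.0747  0.098 ] [ 0.6449 -0.0934  0.07  ]
10.3 pos [0.5141 0.0046 0.1638] jaw -5.08 tilt [ 0.006 -1.     0.001] F [-0.  -1.2 -0.6] T [-0.147 -0.037 -0.021] q7 -0.55 eff 0.012 op 0.0404
```

View pics/w3.png

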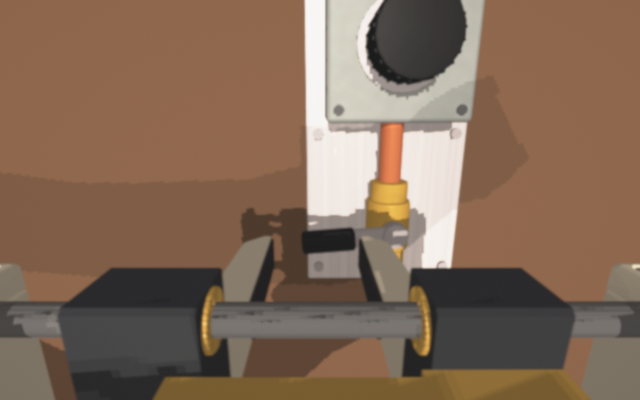

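The grip is at (327,240), which is (0.521, -0.027) and within 4 mm of the plate prediction. I'll lower the shut fingers on its housing side.

Request:
jog_arm:
  increments: "0.7 0.6 0 0;0 0 -2.5 0;0 0 -2.5 0;0 0 -2.5 0;0 0 -2 0;0 0 -1 0;0 0 0 0;0 0 0 0"

```text
t: 10.97
tool_pos: [0.5305, 0.0233, 0.0531]
tool_rot: [-1.166, 1.259, -1.268]
contact_force: [-0.0, 0.8, 0.1]
opening: 0.0005
```

```bash
python3 o.py
```

```text
10.97 pos [0.5305 0.0233 0.0531] jaw -4.34 tilt [-0.001 -1.     0.008] F [-0.   0.8  0.1] T [-0.064 -0.035  0.005] q7 -0.7 eff -0.068 op 0.0005
```

Request:
jog_arm:
  increments: "-1.0 -1.0 0.2 0;0 -1.0 0 0;0 -0.5 0 0;0 0 0 0"

```text
t: 11.3
tool_pos: [0.5217, -0.0018, 0.0571]
tool_rot: [-1.165, 1.255, -1.266]
contact_force: [-0.6, -0.1, 0.0]
opening: 0.0004
```

Request:
jog_arm:
  increments: "0 -0.4 0 0;0 -0.4 0 0;0 -0.4 0 0"

```text
t: 11.55
tool_pos: [0.5222, -0.0148, 0.0587]
tool_rot: [-1.162, 1.254, -1.268]
contact_force: [-1.9, 5.2, -2.0]
opening: 0.0007
```

```bash
python3 o.py
```

```text
11.55 pos [ 0.5222 -0.0148  0.0587] jaw -4.22 tilt [-0.003 -1.     0.013] F [-1.9  5.2 -2. ] T [0.993 0.604 0.052] q7 -0.64 eff -0.187 op 0.0007
```

Request:
jog_arm:
  increments: "-0.15 -0.59 -0.2 0.105;-0.09 -0.61 -0.15 0.105;-0.02 -0.61 -0.1 0.105;0.04 -0.61 -0.05 0.105;0.11 -0.6 -0.05 0.105"

```text
t: 11.97
tool_pos: [0.5212, -0.0415, 0.0549]
tool_rot: [-1.378, 0.846, -0.852]
contact_force: [-2.4, 2.0, 2.9]
opening: 0.0006
```

```bash
python3 o.py
```

```text
11.97 pos [ 0.5212 -0.0415  0.0549] jaw 27.32 tilt [-0.007 -1.     0.018] F [-2.4  2.   2.9] T [0.734 0.421 0.031] q7 -0.21 eff -1.939 op 0.0006
```

Request:
jog_arm:
  increments: "0.1 -0.62 0 0.1;0.17 -0.6 0 0.1;0.22 -0.58 0 0.1;0.29 -0.54 0 0.1;0.34 -0.5 0 0.1;0.4 -0.46 0 0.1"

```text
t: 12.47
tool_pos: [0.536, -0.0726, 0.0556]
tool_rot: [-1.514, 0.362, -0.354]
contact_force: [-2.2, 2.0, -0.9]
opening: 0.0004
```

```bash
python3 o.py
```

```text
12.47 pos [ 0.536  -0.0726  0.0556] jaw 63.73 tilt [-0.011 -1.     0.024] F [-2.2  2.  -0.9] T [ 0.611  0.126 -0.01 ] q7 0.37 eff -1.98 op 0.0004
```

Request:
jog_arm:
  increments: "0.42 -0.44 0 0.08;0.47 -0.38 0 0.08;0.5 -0.34 0 0.08;0.54 -0.29 0 0.07"

```text
t: 12.8
tool_pos: [0.5533, -0.0875, 0.0554]
tool_rot: [-1.541, 0.112, -0.092]
contact_force: [-3.1, 2.2, 0.6]
opening: 0.0005
```

```bash
python3 o.py
```

```text
12.8 pos [ 0.5533 -0.0875  0.0554] jaw 82.52 tilt [-0.015 -1.     0.027] F [-3.1  2.2  0.6] T [0.622 0.542 0.071] q7 0.69 eff -1.387 op 0.0005
```

Request:
jog_arm:
  increments: "0.4 -0.1 0 0.02;0.4 -0.1 0 0.02"

```text
t: 12.97
tool_pos: [0.5547, -0.0889, 0.0547]
tool_rot: [-1.542, 0.086, -0.046]
contact_force: [-17.7, 6.9, 14.9]
opening: 0.0006
```

```bash
python3 o.py
```

```text
12.97 pos [ 0.5547 -0.0889  0.0547] jaw 85.15 tilt [-0.027 -0.999  0.027] F [-17.7   6.9  14.9] T [1.486 3.644 0.164] q7 0.74 eff -0.477 op 0.0006
```

Request:
jog_arm:
  increments: "0.2 0 0 0"

```text
t: 13.05
tool_pos: [0.5543, -0.089, 0.0544]
tool_rot: [-1.542, 0.088, -0.041]
contact_force: [-3.2, 0.8, 1.4]
opening: 0.0002
```

```bash
python3 o.py
```

```text
13.05 pos [ 0.5543 -0.089   0.0544] jaw 85.24 tilt [-0.031 -0.999  0.026] F [-3.2  0.8  1.4] T [ 0.115  0.417 -0.037] q7 0.75 eff 0.346 op 0.0002
```

Against the stop. Now I'll back away and check.

Request:
jog_arm:
  increments: "-1 0 0 0;-1.5 0 0 0;-1.5 0 0 0;0 0 3 0;0 0 3 0;0 0 3 0;0 0 3 0;0 0 0 0;0 0 0 0"

```text
t: 13.8
tool_pos: [0.5058, -0.0928, 0.1774]
tool_rot: [-1.545, 0.094, -0.042]
contact_force: [0.2, -0.3, 0.1]
opening: 0.0008
```

```bash
python3 o.py; python3 - <<'E'
from h import *
a=read_camera("top");cv2.imwrite("pics/top1.png",a[...,::-1])
s=observe();b=read_camera("wrist");c=read_camera("scene")
z=lambda im:cv2.resize(im,(400,300))
d=cv2.resize(a[150:240,220:370],(400,240));e=cv2.resize(c[170:290,260:420],(400,300))
cv2.imwrite("pics/f.png",np.vstack([np.hstack([z(b),e]),np.hstack([d,cv2.resize(a,(400,240))])])[...,::-1])
c=cam("wrist",s)
for P in ((.5777,-.0317,.063),(.5727,-.0915,.07)): print(proj(c,P))
E
```

```text
13.8 pos [ 0.5058 -0.0928  0.1774] jaw 85.0 tilt [-0.034 -0.999  0.024] F [ 0.2 -0.3  0.1] T [ 0.055 -0.163  0.009] q7 0.91 eff 0.151 op 0.0008
[[386.42587366 270.98747137]]
[[320.51062493 275.35628557]]
```

View pics/f.png

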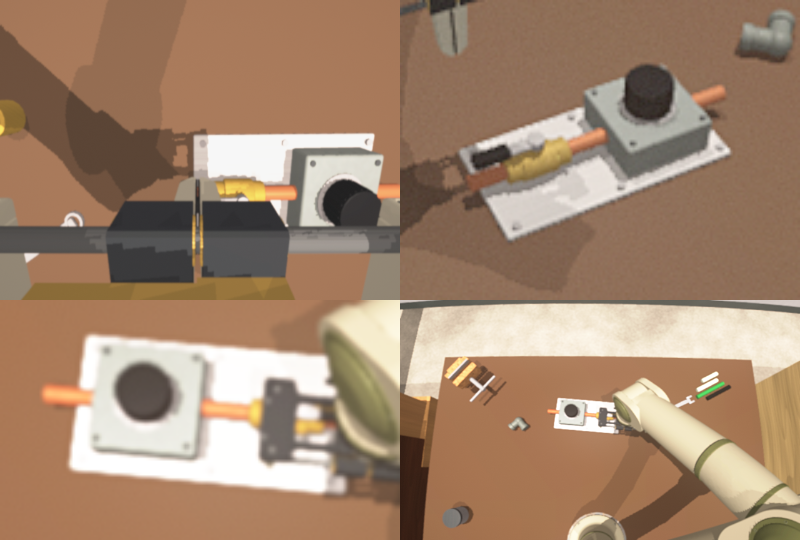

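In the scene view the lever lies roughly along the pipe, near (490,155) in the mosaic. I'll measure its angle.

```bash
python3 - <<'E'
from h import *
im=read_camera("scene");c=cam("scene")
w=im[225:245,275:315];k=(w.max(2)<60).astype(np.uint8)
n,l,st,ce=cv2.connectedComponentsWithStats(k);i=1+st[1:,4].argmax();print(st[i],ce[i]+[275,225])
ys,xs=np.nonzero(l==i);P=cast(c,np.c_[xs+275,ys+225],.065)[:,:2];m=P.mean(0)
v=np.linalg.svd(P-m)[2][0]
print(m,'axis',np.degrees(np.arctan2(v[1],v[0]))%180,'expected 85.3; from hinge',np.degrees(np.arctan2(m[1]+.0317,m[0]-.5777))%360,'full 265.3')
print('pred px open', proj(c,[(.5727,-.0915,.065)]))
E
```

```text
[14  3 15 10 58] [295.77586207 232.53448276]
[ 0.57783147 -0.0882587 ] axis 86.96079011738392 expected 85.3; from hinge 270.1331822520758 full 265.3
pred px open [[293.91940874 231.79586616]]
```

```bash
python3 -c "
from plant import *
print(finish_job())"; python3 o.py
```

```text
the job is handed in; nothing more can be done
None
the job is handed in; nothing more can be done
```

I set the selector to the third click and swung the feed lever fully open, then handed the job in at about 14 s of the 72 s. No verdict is reported, and the knob's angle and stop travel can't be seen, so those two rest on the torque readings.

- **End stop:** I turned the knob clockwise past four rests. About 7 to 8° beyond the last one the torque was still about 0.48 to 0.56 N m instead of fading, so I stopped there. One held-still reading just before the end was low (0.09 N m). I took that as motion drag dropping out, which puts the stop pressed in about 3 mm (limit 6 mm).
- **Three clicks back:** Turning anticlockwise, the torque flipped clearly at the rest by the stop, then at clicks 1, 2 and 3, at about -44°, -28°, -12° and +6.5°. These agree with the flips seen on the way down to about 2°. I let go within about 1° of the third.
- **Lever:** I pushed it round with the shut fingers until it met its stop, at about 18 N. The last scene picture puts the grip at about 270° from the hinge and its own axis at 87°, against 265° and 85° expected. The method is good to about 5°, so this fits fully open.
- **Loose parts:** I never went near the elbow, coupling or spanner. I did not measure their positions afterwards.
- **At hand-in:** The arm was clear, with contact force under 0.5 N.

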